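# Latch the centrifuge, refit its knob and hold it in for a short spin

## Task

The bench centrifuge is loaded and its lid is shut, but the latch lever on the lid's nose is still up and the right-hand control knob has been taken off and lies on the counter. First fold the latch lever all the way down, then turn the knob to match the D-shaped spindle, push it fully onto the spindle, and press it in against its spring to the stop, which is what starts a short spin. Finish while the gripper still holds the knob pressed in, and leave the other things on the counter where they stand.

Things in the scene. Friction and masses are not known exactly. Their poses are not given: they have to be found in the camera images.
- centrifuge: Cream bench centrifuge, fixed, 340 mm deep (x), 280 wide (y); origin under its centre, +x to its rear. The flat console deck, 145 mm above the counter, spans x = -165 to -75 mm; behind it the domed lid (216 mm across, centre x = +45, top at 184 mm). A second, fitted knob at the left of the console (x = -125, y = +85, top at 188 mm) stays as it is.
- lid (a joint): Lid of the centrifuge, hinge at the rear; 0 = shut, grows as it opens, rad. It is shut at the start and stays so by its weight alone (0.7 kg).
- latch_lever (a joint): Latch lever in the middle of the lid's front; 0 = folded fully down and pointing to the front (latched), about 1.3 = standing nearly upright. It stays where it is left; 0.08 N m of friction. Its limit at 0 is a stop.
- lever_pivot (a point): Pivot of the latch lever, 170 mm above the counter; its hinge line is level and parallel to the centrifuge's y.
- lever_grip (a point): Centre of the black roller at the lever's free end: 12 mm in diameter, 16 mm long along the centrifuge's y, 50 mm from the pivot. With the lever down it lies in front of the pivot (-x), level with it, 25 mm above the console deck. Free for more than 50 mm on both sides.
- knob: Loose black knob, bore down: hub 40 mm across, 17 high; on it a grip bar 36 mm long (knob's x), 12 wide (y), from 17 to 35 mm up. Origin: centre of the underside, z up. A white line on the bar runs from the middle to its +x end. About 45 g. D bore from below, 14 mm deep, for a 12 mm shaft, 0.6 mm clearance all round; its flat is on the +x side, under the white line.
- knob_bore (a point): Centre of the end (ceiling) of the knob's bore, 14 mm above its underside; same axes as the knob.
- spindle: Bare upright steel spindle at the right of the console (centrifuge x = -125, y = -85): D section, 12 mm across, flat 2 mm from the axis on its own +x side; 22 mm tall, top 3 mm tapered. Origin on its axis at the deck. Its x is up to 1 rad from the centrifuge's +x; it turns stiffly (0.015 N m). Knob seated: x axes agree, bore end rests on the top, underside 8 mm above the deck.
- spindle_tip (a point): Centre of the spindle's top, 167 mm above the counter when not pressed; same axes as the spindle.
- spindle_push (a joint): How far the spindle is pressed in, m: 0 = out, 0.004 = at the stop. Its spring needs 5 N to start and 9 N at the stop.
- tube_rack: Bystander: white tube rack, 75 x 245 x 67 mm, with stoppered tubes to 102 mm. Origin under its centre.
- gel_bottle: Bystander: clear pump bottle of hand gel, 68 mm in diameter, 180 high. Origin under its centre.
- specimen_pot: Bystander: clear specimen pot with white screw cap, 48 mm across, 62 high. Origin under its centre.
- swab_carton: Bystander: small white carton, 55 x 100 x 40 mm. Origin under its centre.
Things that resemble listed ones, but are neither listed nor needed, are in the scene too. There is more than one size of the knob; the job needs the smallest.

How it is judged:
By the outcome, as a careful person would: the job done as asked, in the order asked, and still so for the second after the job is handed in, while the arm keeps its last pose, push and grip.
It also fails if it takes over 51 s, if anything falls off the work surface, if the arm or the gripper's body presses on something with over 40 N, if the wrist force passes 120 N, or if a joint passes its speed limit or range.

## Robot

A 6-joint arm with a two-finger parallel gripper is mounted at the origin on the work surface. World frame = base frame: x ahead of the robot, y to its left, z up, the work surface at z = 0. Lengths are in m, angles in rad, forces in N, time in s.
With the tool pointing down it reaches from about 0.275 to 0.725 m from the base axis. Payload 5.6 kg.
Tool frame: the origin (TCP) lies midway between the tips of the shut fingers; the grasp point (between the pads) lies bot.grip_depth behind it (bot.grip_depth is the distance from the TCP to the grasp point, in m); z points along the fingers, y is the direction in which the jaws open and shut (so a half turn about z gives the same grasp; the last joint's range is limited). The gripper opens to 85 mm and grips with 20 to 120 N. Pads are 22 mm wide; open, the fingers measure 114 mm over their backs; the gripper's body (76 mm by 85 mm) begins 54 mm behind the grasp point. The pads swing forward as they close: fully open they stand 13 mm farther back than shut.
Start: joints at [1.394, 0.255, 0.108, 0, -1.424, -0.285], TCP at [0.245, 0.492, 0.231] pointing down, gripper open.
Joint ranges: [-2.95, 2.95], [-1.21, 1.97], [-1.09, 1.5], [-2.87, 1.71], [-2.94, -0.07], [-3.05, 3.05]. Speed limits (rad/s): [2.57, 2.57, 3.14, 3.14, 3.14, 3.14].

## Interface

Orientations are given as a unit quaternion [x, y, z, w].
In Python, from station import bot gives the robot as it stands.
- The arm moves only by the tool drive_tool, never from a script. Its argument "commands" is a list of rows, each an object of numbers: "x", "y", "z": the shift along the tool's x, y, z in mm; "rx", "ry", "rz": the turn, a rotation vector about the tool's x, y, z in degrees; "hand": the opening, from 0 (shut) to 1 (fully open). In form: [{"x": .., "y": .., "z": .., "rx": .., "ry": .., "rz": .., "hand": ..}, ...]. A call has exactly 5 rows; each row shifts and turns the pose as measured when the row begins, along the tool's axes as they then stand; what a row does not reach is not made up. A row lasts 1/10 s, in which the tool goes at most 50 mm and 8.59 degrees, less where a joint would pass 70% of its speed; a pose out of reach is approached as far as the arm can. A call with a gripper value outside its range is refused whole. The fingers move at their own pace and stop on an object; "grip_force" is the grip in N (left out, the last holds). Time passes only in rows, so rows that do not move let the fingers close, or fill a call up. It gives the time, the measured TCP pose, the force and the opening at its end, in the units of the state.
- bot.observe(): the state, without advancing time (a new reading comes with each control period).
- bot.read_camera(name): name is "scene" or "top"; returns a dict with "image" (480x640x3 uint8, red, green, blue), "depth" (480x640 float32, m along the optical axis (not along the pixel's ray), 0 where there is no reading), "vfov" (degrees; the focal length in pixels is half the picture's height over the tangent of half this angle, whatever the lens; pixels are square), "cx", "cy" (the principal point, pixels), "world_from_camera" (4x4, takes a point from camera to world coordinates). Camera axes: x right, y down, z forward; pixel columns grow to the right and rows downward; lengths in m; the calibration is good to about 2 mm. A picture is of the moment at which its call begins.
- bot.sign_off(): hands the job in, once; it reports no verdict.
Trained networks look in a picture, given as the dict that the camera call returned (one of the last four; its "shot" number tells which), for a name from the list of things; names that differ only in an ending like _2 or _b are one class to them, and where a whole thing is asked for, a point or a joint stands for the part that bears it (a point fixed in the world has none). Each returns a list of dicts, best first, with "score" (0 to 1); they miss things now and then, are a little off and sometimes report something else, mostly with a low value. They report only what shows in the picture. A call takes as long as a camera call. They do not tell look-alikes from the thing itself.
- bot.trace(picture, query): "region" (480x640 bool, what is visible of it) and "position" ([column, row] as shares, 0 to 1, of the picture: columns of its width, rows of its height, amid what is visible of it).
- bot.tip_of(picture, query): "position" ([column, row] as shares, 0 to 1, of the picture: columns of its width, rows of its height: a listed point, or the origin of a listed thing).
The state is a dict: "t": time; "qpos": joint angles; "joint_velocities": joint speeds; "tau": joint torques, N m; "tcp_pos": TCP position; "tcp_rot": TCP orientation; "ft_force": force on the tool from outside, world axes, zero at the start; "wrist_torque": the same for the moment, N m; "gripper_width": finger opening in m.
Only numpy, scipy, OpenCV 4.12 (cv2) and the standard library are available. Lean on these libraries where they do the work, as an engineer would, in place of code of your own. Each camera call takes 0.05 s, during which the arm holds its last target. There are 200 camera calls.

## Working session

There is one attempt and no reset: what is moved stays moved. The work goes in short steps, Python scripts to look and compute and a tool call to move; the robot and the scene stay as the last step left them, time stands still between calls to the robot, and variables do not carry over. Pictures are saved under pics/ and viewed, about 8 in all and at most 12, crops included, and the job is handed in when it is done.

Besides the shell and the picture viewer there is one more tool, called after "Emit:" as a command line: name --argument value ..., lists and objects as JSON in quotes. drive_tool: Moves the arm, as the interface text tells. Its arguments: {"type":"object","properties":{"commands":{"type":"array"},"grip_force":{"type":"number"}},"required":["commands"]}

```bash
ls; mkdir -p pics; cat > h.py <<'E'
import numpy as np, cv2
from station import bot
from scipy.spatial.transform import Rotation as R
def px2w(p,u,v,z=None,d=None):
    f=240/np.tan(np.radians(p['vfov'])/2); T=np.array(p['world_from_camera'])
    r=np.array([(u-p['cx'])/f,(v-p['cy'])/f,1.]); 
    if z is None:
        return T[:3,:3]@(r*d)+T[:3,3]
    w=T[:3,:3]@r; return T[:3,3]+w*(z-T[2,3])/w[2]
def cloud(p):
    f=240/np.tan(np.radians(p['vfov'])/2); T=np.array(p['world_from_camera'])
    v,u=np.mgrid[:480,:640]; d=p['depth']
    c=np.stack([(u-p['cx'])/f*d,(v-p['cy'])/f*d,d],-1)
    return c@T[:3,:3].T+T[:3,3]
def save(p,n,crop=None,s=1):
    im=p['image'][:,:,::-1]
    if crop: a,b,c,d=crop; im=im[b:d,a:c]
    cv2.imwrite('pics/'+n,cv2.resize(im,None,fx=s,fy=s,interpolation=cv2.INTER_CUBIC))
E
python3 - <<'E'
from h import *
o=bot.observe(); print(o['t'],o['tcp_pos'],o['tcp_rot'],bot.grip_depth)
for n in ('scene','top'):
    p=bot.read_camera(n); save(p,n+'0.png'); C=cloud(p)
    print(n,p['vfov'],np.round(p['world_from_camera'],3).tolist())
    for q in ('centrifuge','knob','spindle_tip','spindle','lever_grip','lever_pivot','knob_bore'):
        for r in bot.tip_of(p,q)[:4]:
            u,v=r['position'][0]*640,r['position'][1]*480
            vi,ui=min(int(v),479),min(int(u),639)
            print(q,round(r['score'],2),round(u),round(v),C[vi,ui].round(3))
E
```

```text
pics
0.0 [0.24478445 0.4919841  0.23039204] [ 9.73449705e-01 -2.28899051e-01 -1.96031032e-04  9.25905663e-04] 0.0187
scene 44.87058232876242 [[0.797, 0.401, -0.452, 1.163], [0.604, -0.504, 0.618, -0.747], [0.02, -0.765, -0.644, 0.897], [0.0, 0.0, 0.0, 1.0]]
knob 0.76 125 328 [ 0.422 -0.351  0.024]
knob 0.72 164 308 [ 0.433 -0.262  0.017]
knob 0.61 205 321 [ 0.533 -0.246  0.029]
spindle_tip 0.42 279 200 [0.511 0.017 0.165]
spindle 0.58 280 207 [0.516 0.014 0.151]
lever_grip 0.49 319 173 [0.56  0.088 0.217]
lever_pivot 0.61 326 191 [0.578 0.091 0.177]
knob_bore 0.9 161 305 [ 0.423 -0.262  0.017]
knob_bore 0.89 123 321 [ 0.416 -0.349  0.038]
knob_bore 0.77 202 315 [ 0.532 -0.25   0.049]
top 49.0601345542903 [[-0.007, -0.986, 0.164, 0.376], [-1.0, 0.007, -0.001, -0.009], [-0.0, -0.164, -0.986, 1.506], [0.0, 0.0, 0.0, 1.0]]
knob 0.84 401 279 [ 0.512 -0.225  0.053]
knob 0.78 442 322 [ 0.393 -0.335  0.043]
knob 0.68 409 310 [ 0.427 -0.249  0.035]
lever_grip 0.72 186 276 [0.525 0.367 0.069]
lever_grip 0.37 282 257 [0.553 0.09  0.217]
lever_pivot 0.39 284 247 [0.59  0.092 0.154]
knob_bore 0.74 408 310 [ 0.428 -0.247  0.016]
knob_bore 0.61 399 282 [ 0.507 -0.223  0.045]
```

View pics/scene0.png

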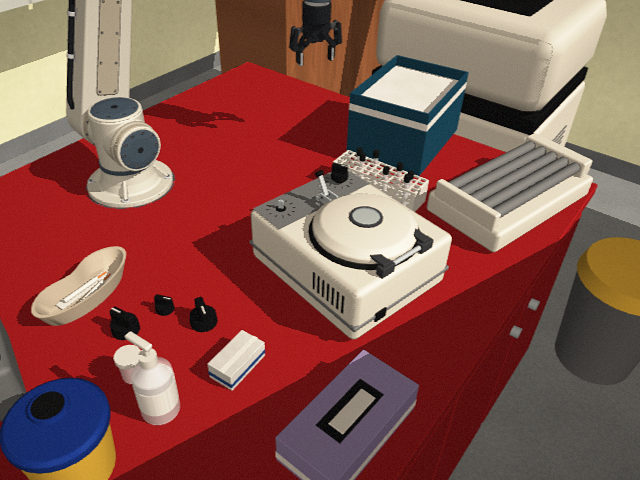

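View pics/top0.png

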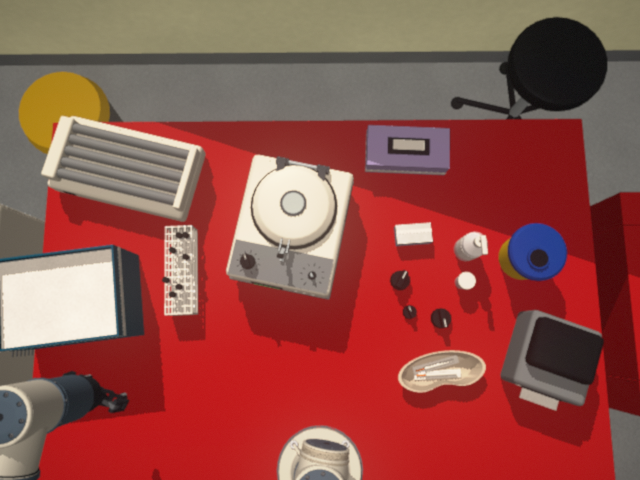

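The small knob is at about scene (164,305) and top (409,311). The lever stands up at top (283,252), and the spindle is at top (312,275) and scene (280,207). Next I'll fit the centrifuge outline and look closer.

```bash
python3 - <<'E'
from h import *
S=bot.read_camera('scene');T=bot.read_camera('top')
def crop(p,u,v,h,s):return cv2.resize(p['image'][v-h:v+h,u-h:u+h,::-1],(s,s),interpolation=cv2.INTER_CUBIC)
m=np.vstack([np.hstack([crop(S,280,205,18,390),crop(S,164,304,18,390)]),np.hstack([crop(T,312,275,15,390)[:210+180][:390],crop(T,409,311,15,390)])])
cv2.imwrite('pics/m.png',cv2.resize(m,(600,600)))
for n,p in(('S',S),('T',T)):
    C=cloud(p)
    tr=bot.trace(p,'centrifuge')
    if tr:
        g=tr[0]['region']; c=C[g]; print(n,tr[0]['score'],g.sum())
        d=c[(c[:,2]>.135)&(c[:,2]<.155)]; print('deckz',np.median(d[:,2]))
        r=cv2.minAreaRect(c[c[:,2]>.1][:,:2].astype(np.float32)*1000); print(r)
    for q in('knob','spindle','latch_lever'):
        for r in bot.trace(p,q)[:4]:
            g=r['region']; c=C[g]; c=c[c[:,2]>.005]
            rr=cv2.minAreaRect(c[:,:2].astype(np.float32)*1000)
            print(n,q,round(r['score'],2),g.sum(),(np.array(r['position'])*[640,480]).round(1),np.percentile(c[:,2],[5,50,95]).round(3),np.round(rr[0],1),np.round(rr[1],1),c.mean(0).round(4))
E
```

```text
S 0.69 21343
deckz 0.14407287294479953
((916.2813720703125, -198.0472412109375), (407.4294128417969, 1131.8228759765625), 43.96369552612305)
S knob 0.9 672 [123.1 323.2] [0.01  0.027 0.05 ] [ 768. -550.] [ 53.2 880.1] [ 0.4155 -0.3486  0.0333]
S knob 0.67 697 [201.2 321.2] [0.008 0.024 0.05 ] [ 835.8 -470.1] [ 54.5 854.4] [ 0.5213 -0.2373  0.0299]
S knob 0.64 344 [163.9 303.7] [0.008 0.02  0.036] [ 782.5 -504.3] [ 36.9 900.9] [ 0.4364 -0.2642  0.0304]
S spindle 0.46 38 [282.6 201.6] [0.15  0.157 0.165] [515.4  16.5] [11.5  5.7] [0.515  0.0169 0.1572]
S latch_lever 0.71 126 [323.6 179. ] [0.176 0.196 0.218] [548.6 108.7] [22.3 85.2] [0.568  0.0923 0.1973]
S latch_lever 0.55 2432 [387.9 176.2] [0.018 0.063 0.099] [856.4 -73.6] [ 236.9 1460.1] [0.5723 0.3739 0.0626]
T 0.92 13419
deckz 0.14479407596536242
((612.913330078125, 81.80179595947266), (279.8608093261719, 424.1935729980469), 77.4625473022461)
T knob 0.84 320 [399.6 280.4] [0.016 0.026 0.053] [ 460.5 -126.3] [ 52.8 286.1] [ 0.5093 -0.2272  0.0419]
T knob 0.72 144 [408.  312.1] [0.012 0.02  0.037] [ 420.4 -254.5] [35.7 31.1] [ 0.4204 -0.253   0.0235]
T knob 0.54 343 [443.4 321.2] [0.016 0.028 0.052] [ 404.8 -341.6] [52.1 54.2] [ 0.4035 -0.3383  0.033 ]
T latch_lever 0.61 42 [283.8 253.5] [0.18  0.209 0.222] [566.4  90.2] [12.7 29.7] [0.5641 0.0921 0.2049]
```

View pics/m.png

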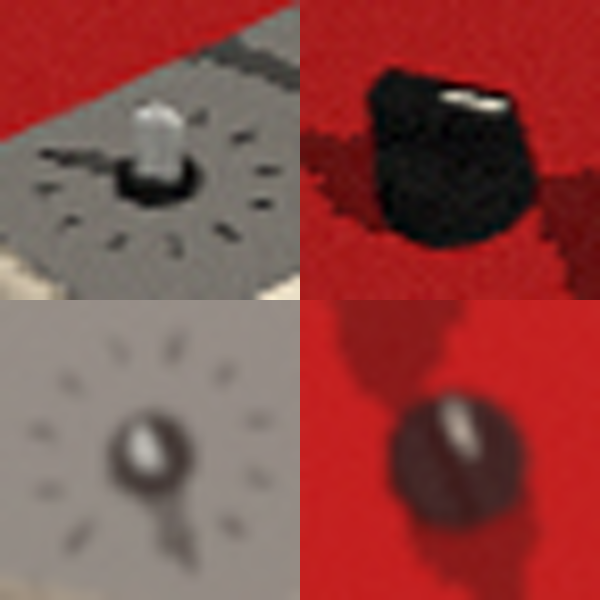

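```bash
cat > meas.py <<'E'
from h import *
Ss=[bot.read_camera('scene') for _ in range(6)];Ts=[bot.read_camera('top') for _ in range(6)]
avg=lambda L:np.mean([p['image'].astype(float) for p in L],0)
S,T=Ss[-1],Ts[-1]
np.savez('avg.npz',S=avg(Ss),T=avg(Ts))
import pickle; pickle.dump((S,T),open('p.pkl','wb'))
C=cloud(T); C[...,2]=np.median([cloud(p)[...,2] for p in Ts],0)
g=bot.trace(T,'centrifuge')[0]['region']
m=(g&(C[...,2]>.09)&(C[...,2]<.2)).astype(np.uint8); m=cv2.morphologyEx(m,cv2.MORPH_OPEN,np.ones((5,5)))
c=C[m>0]
dk=c[abs(c[:,2]-.145)<.004]
for nm,a in(('all',c),('deck',dk)):
    h=cv2.minAreaRect(a[:,:2].astype(np.float32)*1000); print(nm,h,a[:,2].mean())
for n,p in(('S',S),('T',T)):
    for q,z in(('spindle_tip',.167),('spindle',.145),('lever_pivot',.17),('lever_grip',.218),('knob',0),('knob_bore',.014),('centrifuge',0)):
        for r in bot.tip_of(p,q)[:3]:
            print(n,q,round(r['score'],2),(np.array(r['position'])*[640,480]).round(1),px2w(p,r['position'][0]*640,r['position'][1]*480,z=z).round(4))
E
python3 meas.py; python3 - <<'E'
from h import *
A=np.load('avg.npz')
def crop(a,u,v,h,s):
    c=cv2.resize(a[v-h:v+h,u-h:u+h,::-1],(s,s),interpolation=cv2.INTER_CUBIC); return np.clip((c-40)*1.1,0,255)
cv2.imwrite('pics/m2.png',np.hstack([crop(A['S'],282,204,9,400),crop(A['T'],312,275,9,400)]))
E
```

```text
all ((613.6720581054688, 82.48301696777344), (281.39593505859375, 425.5740051269531), 77.50235748291016) 0.15815301771577572
deck ((609.392822265625, 82.50709533691406), (273.93243408203125, 420.54644775390625), 78.19425964355469) 0.14484988154784662Traceback (most recent call last):
  File "meas.py", line 16, in <module>
    for r in bot.tip_of(p,q)[:3]:
             ~~~~~~~~~~^^^^^
ValueError: only the last four pictures can be asked about
[ WARN:0@0.797] global loadsave.cpp:1063 imwrite_ Unsupported depth image for selected encoder is fallbacked to CV_8U.
```

View pics/m2.png

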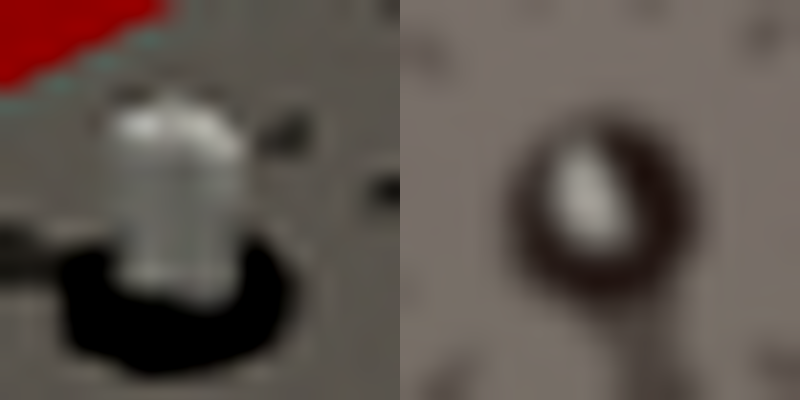

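```bash
sed -i "s/^for n,p in(('S',S),('T',T)):/S,T=bot.read_camera('scene'),bot.read_camera('top')\n&/" meas.py; python3 meas.py | tail -n +3; cat > fit.py <<'E'
from h import *
import pickle
from scipy.optimize import minimize
A=np.load('avg.npz'); S,T=pickle.load(open('p.pkl','rb'))
K=8
def D(x,y,th,z,r=.006,fl=.002):
    a0=np.arccos(min(1,fl/r)); a=np.linspace(a0,2*np.pi-a0,40)+th
    return np.c_[x+r*np.cos(a),y+r*np.sin(a),np.full(40,z)]
def proj(p,P):
    f=240/np.tan(np.radians(p['vfov'])/2); M=np.linalg.inv(p['world_from_camera']); c=P@M[:3,:3].T+M[:3,3]
    return c[:,:2]/c[:,2:]*f+[p['cx'],p['cy']]
def fill(pts,o,h):
    m=np.zeros((2*h*K,2*h*K),np.float32)
    cv2.fillConvexPoly(m,np.round(((cv2.convexHull(pts.astype(np.float32))[:,0]-o+.5)*K)*16).astype(int),1,shift=4)
    return m
def run(p,img,u,v,h,x0):
    o=np.array([u-h,v-h]); im=img[v-h:v+h,u-h:u+h].mean(2).ravel()
    c=np.linspace(0,2*np.pi,40)
    def cost(q,th):
        x,y,rr,s=q; rr=abs(rr)
        top=fill(proj(p,D(x,y,th,.167,.005)),o,h)
        t2=fill(np.r_[proj(p,D(x,y,th,.167,.005)),proj(p,D(x,y,th,.164))],o,h)
        side=fill(np.r_[proj(p,D(x,y,th,.145)),proj(p,D(x,y,th,.164)),proj(p,D(x,y,th,.167,.005))],o,h)
        ring=fill(proj(p,np.c_[x+rr*np.cos(c),y+rr*np.sin(c),np.full(40,.146)]),o,h)
        t2=t2*(1-top); side=side*(1-top)*(1-t2); ring=ring*(1-np.clip(side+t2+top,0,1))
        B=[np.ones((2*h,2*h))]
        for m in(top,t2,side,ring):
            m=cv2.GaussianBlur(m,(0,0),max(.1,abs(s))*K); B.append(cv2.resize(m,(2*h,2*h),interpolation=cv2.INTER_AREA))
        B=np.array([b.ravel() for b in B]).T
        k,*_=np.linalg.lstsq(B,im,rcond=None); return ((B@k-im)**2).mean()
    for deg in range(-100,61,10):
        r=minimize(cost,[*x0,.009,.5],args=(np.radians(deg),),method='Nelder-Mead',options=dict(maxiter=150,initial_simplex=np.array([[*x0,.009,.5]]+[list(np.array([*x0,.009,.5])+d) for d in np.diag([.003,.003,.002,.3])])))
        print(deg,round(r.fun,2),r.x.round(4))
run(T,A['T'],312,275,6,(.513,.017)); print()
run(S,A['S'],282,205,7,(.513,.017))
E
time python3 fit.py
```

```text
S spindle 0.63 [280.6 203.5] [0.504  0.0306 0.145 ]
S lever_pivot 0.46 [326.  195.8] [0.584  0.0869 0.17  ]
S lever_grip 0.74 [315.2 174.3] [0.5589 0.08   0.218 ]
S knob 0.89 [200.7 323.5] [ 0.5121 -0.2382  0.    ]
S knob 0.79 [125.  330.2] [ 0.4058 -0.3443  0.    ]
S knob 0.58 [165.3 307.1] [ 0.4212 -0.2515 -0.    ]
S knob_bore 0.77 [199.5 316.4] [ 0.5065 -0.2341  0.014 ]
S knob_bore 0.63 [163.9 304.1] [ 0.424  -0.2552  0.014 ]
T lever_pivot 0.59 [282.4 247.1] [0.585  0.0926 0.17  ]
T lever_pivot 0.59 [184.4 276.1] [0.512  0.3418 0.17  ]
T lever_pivot 0.24 [407.8 308.7] [ 0.4255 -0.2245  0.17  ]
T lever_grip 0.42 [280.4 253.9] [0.5604 0.0938 0.218 ]
T knob 0.86 [400.2 278.8] [ 0.5172 -0.233   0.    ]
T knob 0.66 [442.4 319.3] [ 0.4013 -0.3489  0.    ]
T knob 0.57 [408.4 311.7] [ 0.4233 -0.2534  0.    ]
T knob_bore 0.88 [400.  279.2] [ 0.5147 -0.2304  0.014 ]
T knob_bore 0.8 [439.5 318.1] [ 0.4045 -0.3378  0.014 ]
T knob_bore 0.45 [462.1 279.3] [ 0.5131 -0.4067  0.014 ]
-100 56.72 [0.5141 0.0182 0.011  0.8226]
-90 43.11 [0.5143 0.018  0.0112 0.7754]
-80 34.58 [0.5144 0.0182 0.0109 0.
[... 591 characters left out ...]
2 0.6079]
-90 185.34 [0.514  0.0175 0.0112 0.6529]
-80 169.03 [0.5141 0.0175 0.0111 0.6262]
-70 158.18 [0.5139 0.0177 0.011  0.6815]
-60 155.46 [0.5139 0.0177 0.011  0.7219]
-50 162.04 [0.5141 0.0175 0.0109 0.7173]
-40 178.47 [0.5141 0.0175 0.011  0.6953]
-30 197.85 [0.5142 0.0177 0.0111 0.7081]
-20 227.85 [0.5143 0.0178 0.0112 0.6577]
-10 261.94 [0.5145 0.0176 0.0112 0.7285]
0 310.31 [0.5146 0.0175 0.0114 0.614 ]
10 373.65 [0.5147 0.0174 0.0114 0.5638]
20 433.78 [0.5148 0.0175 0.0114 0.604 ]
30 489.75 [0.5152 0.0177 0.0117 0.7635]
40 552.19 [0.5151 0.0176 0.0117 0.7657]
50 498.38 [0.5148 0.0177 0.0117 0.7244]
60 440.92 [0.5146 0.0178 0.0115 0.7101]
real	0m31.100s
user	0m30.222s
sys	0m0.307s
```

```bash
cat >> h.py <<'E'
def ang(o): return np.degrees(np.arctan2(*R.from_quat(o['tcp_rot']).as_matrix()[[1,0],0]))
def plan(x,y,z,a=None,n=5,hand=0):
    o=bot.observe(); P=np.array(o['tcp_pos']); Q=R.from_quat(o['tcp_rot']); a0=ang(o); a=a0 if a is None else a
    G=np.array([x,y,z]); w=lambda t:R.from_euler('z',t,degrees=True)*R.from_quat([1,0,0,0])
    print('t',round(o['t'],2),'tcp',P.round(4),'yaw',a0.round(1),'F',np.round(o['ft_force'],1),'w',round(o['gripper_width'],4))
    c=Q
    for i in range(n):
        d=c.inv().apply((G-P)/n)*1000; nx=w(a0+(a-a0)*(i+1)/n); r=np.degrees((c.inv()*nx).as_rotvec()); c=nx
        print(dict(zip(('x','y','z','rx','ry','rz'),np.round([*d,*r],1).tolist()),hand=hand))
E
cat > fitk.py <<'E'
import re
src=open('fit.py').read().split('def run')[0]; exec(src)
def cost(q,p,im,o,h):
    x,y,th,s=q; cs,sn=np.cos(th),np.sin(th); c=np.linspace(0,2*np.pi,60)
    circ=lambda z:np.c_[x+.02*np.cos(c),y+.02*np.sin(c),np.full(60,z)]
    def rect(x0,x1,w,z): a=np.array([[x0,-w],[x1,-w],[x1,w],[x0,w]]); return np.c_[x+a@[cs,-sn],y+a@[sn,cs],np.full(4,z)]
    f=lambda *L:fill(np.vstack([proj(p,l) for l in L]),o,h)
    ln=f(rect(0.001,.0175,.0012,.035)); bt=f(rect(-.018,.018,.006,.035)); bar=f(rect(-.018,.018,.006,.035),rect(-.018,.018,.006,.017)); hub=f(circ(0),circ(.017)); ht=f(circ(.017))
    bt2=bt*(1-ln); bar2=bar*(1-np.maximum(bt,ln)); k=np.maximum.reduce([bt,ln,bar]); ht2=ht*(1-k); hub2=hub*(1-np.maximum(k,ht))
    B=[np.ones((2*h,2*h))]
    for m in(ln,bt2,bar2,ht2,hub2): B.append(cv2.resize(cv2.GaussianBlur(m,(0,0),max(.1,abs(s))*K),(2*h,2*h),interpolation=cv2.INTER_AREA))
    B=np.array([b.ravel() for b in B]).T
    return sum(((B@np.linalg.lstsq(B,ch,rcond=None)[0]-ch)**2).mean() for ch in im)
for nm,p,u,v,h in(('T',T,409,311,10),('S',S,164,304,13)):
    o=np.array([u-h,v-h]); im=A[nm][v-h:v+h,u-h:u+h].reshape(-1,3).T
    for d in(0,20,40):
        q0=np.array([.423,-.253,np.radians(d),.6])
        r=minimize(cost,q0,args=(p,im,o,h),method='Nelder-Mead',options=dict(maxiter=250,initial_simplex=np.vstack([q0,q0+np.diag([.003,.003,.15,.3])])))
        print(nm,d,round(r.fun,1),r.x.round(4),np.degrees(r.x[2]).round(1))
E
python3 fitk.py
python3 - <<'E'
from h import *
plan(.588,.0885,.26,-12.5,10)
E
```

```text
T 0 350.8 [ 0.4222 -0.2524  0.1616  0.908 ] 9.3
T 20 352.3 [ 0.4223 -0.2524  0.1615  0.9163] 9.3
T 40 351.1 [ 0.4222 -0.2524  0.1626  0.9066] 9.3
S 0 714.7 [ 0.4228 -0.2553  0.404   0.4074] 23.1
S 20 710.4 [ 0.4227 -0.2551  0.3902  0.3536] 22.4
S 40 710.5 [ 0.4228 -0.2553  0.4043  0.3748] 23.2
t 3.4 tcp [0.245  0.4924 0.2313] yaw -26.5 F [-0.5 -0.5  0.2] w 0.085
{'x': 48.7, 'y': 20.9, 'z': -2.9, 'rx': -0.0, 'ry': -0.0, 'rz': -1.4, 'hand': 0}
{'x': 48.2, 'y': 22.1, 'z': -2.9, 'rx': 0.0, 'ry': 0.0, 'rz': -1.4, 'hand': 0}
{'x': 47.6, 'y': 23.2, 'z': -2.9, 'rx': 0.0, 'ry': 0.0, 'rz': -1.4, 'hand': 0}
{'x': 47.0, 'y': 24.4, 'z': -2.9, 'rx': 0.0, 'ry': 0.0, 'rz': -1.4, 'hand': 0}
{'x': 46.4, 'y': 25.5, 'z': -2.9, 'rx': 0.0, 'ry': 0.0, 'rz': -1.4, 'hand': 0}
{'x': 45.8, 'y': 26.6, 'z': -2.9, 'rx': 0.0, 'ry': 0.0, 'rz': -1.4, 'hand': 0}
{'x': 45.1, 'y': 27.7, 'z': -2.9, 'rx': 0.0, 'ry': 0.0, 'rz': -1.4, 'hand': 0}
{'x': 44.5, 'y': 28.8, 'z': -2.9, 'rx': 0.0, 'ry': 0.0, 'rz': -1.4, 'hand': 0}
{'x': 43.7, 'y': 29.9, 'z': -2.9, 'rx': 0.0, 'ry': 0.0, 'rz': -1.4, 'hand': 0}
{'x': 43.0, 'y': 31.0, 'z': -2.9, 'rx': 0.0, 'ry': 0.0, 'rz': -1.4, 'hand': 0}
```

Emit:
drive_tool --commands '[{"x":49,"y":21,"z":-6,"rz":-1.4,"hand":0},{"x":48,"y":22,"z":-6,"rz":-1.4,"hand":0},{"x":48,"y":23,"z":-5,"rz":-1.4,"hand":0},{"x":47,"y":24,"z":-5,"rz":-1.4,"hand":0},{"x":46,"y":25,"z":-5,"rz":-1.4,"hand":0}]'

```text
invalid input at $.commands[0]: expected keys x, y, z, rx, ry, rz, hand
```

Emit:
drive_tool --commands '[{"x":46,"y":27,"z":0,"rz":-1.4,"hand":0},{"x":45,"y":28,"z":0,"rz":-1.4,"hand":0},{"x":44,"y":29,"z":0,"rz":-1.4,"hand":0},{"x":44,"y":30,"z":0,"rz":-1.4,"hand":0},{"x":43,"y":31,"z":0,"rz":-1.4,"hand":0}]'

```text
invalid input at $.commands[0]: expected keys x, y, z, rx, ry, rz, hand
```

```bash
python3 - <<'E'
from h import *
plan(.590,.088,.26,-12.5,5)
E
```

```text
t 3.4 tcp [0.245  0.4924 0.2313] yaw -26.5 F [-0.5 -0.5  0.2] w 0.085
{'x': 97.8, 'y': 41.7, 'z': -5.7, 'rx': 0.0, 'ry': -0.0, 'rz': -2.8, 'hand': 0}
{'x': 95.7, 'y': 46.4, 'z': -5.7, 'rx': 0.0, 'ry': 0.0, 'rz': -2.8, 'hand': 0}
{'x': 93.3, 'y': 51.0, 'z': -5.7, 'rx': 0.0, 'ry': 0.0, 'rz': -2.8, 'hand': 0}
{'x': 90.7, 'y': 55.5, 'z': -5.7, 'rx': 0.0, 'ry': 0.0, 'rz': -2.8, 'hand': 0}
{'x': 87.9, 'y': 59.8, 'z': -5.7, 'rx': 0.0, 'ry': 0.0, 'rz': -2.8, 'hand': 0}
```

Emit:
drive_tool --commands '[{"x":49,"y":21,"z":-6,"rx":0,"ry":0,"rz":-1.4,"hand":0},{"x":48,"y":22,"z":-6,"rx":0,"ry":0,"rz":-1.4,"hand":0},{"x":48,"y":23,"z":-5,"rx":0,"ry":0,"rz":-1.4,"hand":0},{"x":47,"y":24,"z":-5,"rx":0,"ry":0,"rz":-1.4,"hand":0},{"x":46,"y":25,"z":-5,"rx":0,"ry":0,"rz":-1.4,"hand":0}]'

```text
t: 3.9
tcp_pos: [0.4084, 0.3022, 0.2559]
tcp_rot: [0.987, -0.162, -0.0, 0.001]
ft_force: [1.2, 1.6, 0.5]
gripper_width: 0.012
```

Emit:
drive_tool --commands '[{"x":46,"y":27,"z":0,"rx":0,"ry":0,"rz":-1.4,"hand":0},{"x":45,"y":28,"z":0,"rx":0,"ry":0,"rz":-1.4,"hand":0},{"x":44,"y":29,"z":0,"rx":0,"ry":0,"rz":-1.4,"hand":0},{"x":44,"y":30,"z":0,"rx":0,"ry":0,"rz":-1.4,"hand":0},{"x":43,"y":31,"z":0,"rx":0,"ry":0,"rz":-1.4,"hand":0}]'

```text
t: 4.4
tcp_pos: [0.5722, 0.1132, 0.2583]
tcp_rot: [0.995, -0.098, 0.002, -0.001]
ft_force: [2.2, 1.9, 0.0]
gripper_width: 0.0
```

```bash
python3 - <<'E'
from h import *
plan(.590,.088,.26,-12.5,5)
E
```

```text
t 4.4 tcp [0.5722 0.1132 0.2583] yaw -11.2 F [2.2 1.9 0. ] w 0.0
{'x': 4.5, 'y': 4.2, 'z': -0.3, 'rx': -0.1, 'ry': -0.2, 'rz': 0.3, 'hand': 0}
{'x': 4.5, 'y': 4.2, 'z': -0.3, 'rx': 0.0, 'ry': 0.0, 'rz': 0.3, 'hand': 0}
{'x': 4.5, 'y': 4.2, 'z': -0.3, 'rx': 0.0, 'ry': 0.0, 'rz': 0.3, 'hand': 0}
{'x': 4.5, 'y': 4.2, 'z': -0.3, 'rx': 0.0, 'ry': 0.0, 'rz': 0.3, 'hand': 0}
{'x': 4.5, 'y': 4.2, 'z': -0.3, 'rx': 0.0, 'ry': 0.0, 'rz': 0.3, 'hand': 0}
```

Emit:
drive_tool --commands '[{"x":14,"y":11,"z":0,"rx":0,"ry":0,"rz":1,"hand":0},{"x":10,"y":10,"z":0,"rx":0,"ry":0,"rz":0,"hand":0},{"x":0,"y":0,"z":20,"rx":0,"ry":0,"rz":0,"hand":0},{"x":0,"y":0,"z":20,"rx":0,"ry":0,"rz":0,"hand":0},{"x":0,"y":0,"z":10,"rx":0,"ry":0,"rz":0,"hand":0}]'

```text
t: 4.9
tcp_pos: [0.5971, 0.0795, 0.2066]
tcp_rot: [0.994, -0.112, 0.003, -0.0]
ft_force: [0.0, 0.3, -0.4]
gripper_width: 0.0001
```

Emit:
drive_tool --commands '[{"x":-10,"y":0,"z":0,"rx":0,"ry":0,"rz":0,"hand":0},{"x":-10,"y":0,"z":0,"rx":0,"ry":0,"rz":0,"hand":0},{"x":-10,"y":0,"z":0,"rx":0,"ry":0,"rz":0,"hand":0},{"x":-10,"y":0,"z":0,"rx":0,"ry":0,"rz":0,"hand":0},{"x":-10,"y":0,"z":0,"rx":0,"ry":0,"rz":0,"hand":0}]'

```text
t: 5.4
tcp_pos: [0.5463, 0.0917, 0.2082]
tcp_rot: [0.994, -0.111, 0.005, -0.0]
ft_force: [-0.3, -0.2, 0.2]
gripper_width: 0.0
```

```bash
python3 - <<'E'
from h import *
p=bot.read_camera('scene'); save(p,'lev.png',(240,120,400,240),4)
plan(.5360,.1005,.20,-12.5,1)
E
```

```text
t 5.45 tcp [0.5449 0.092  0.2085] yaw -12.7 F [-1.4  0.3  0.3] w -0.0001
{'x': -10.7, 'y': -6.3, 'z': 8.4, 'rx': -0.1, 'ry': -0.5, 'rz': -0.2, 'hand': 0}
```

View pics/lev.png

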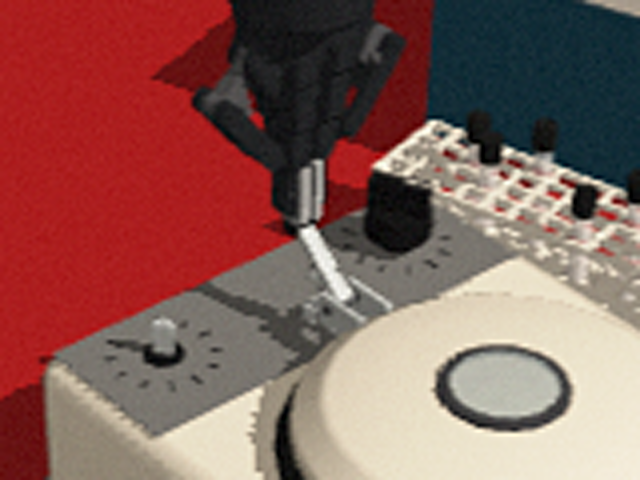

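The fingers at crop (300,200) have pushed the lever forward to roughly half. Now I go over the roller and press it down.

Emit:
drive_tool --commands '[{"x":0,"y":-3,"z":-8,"rx":0,"ry":0,"rz":0,"hand":0},{"x":-10,"y":-3,"z":0,"rx":0,"ry":-0.5,"rz":0,"hand":0},{"x":0,"y":0,"z":12,"rx":0,"ry":0,"rz":0,"hand":0},{"x":0,"y":0,"z":12,"rx":0,"ry":0,"rz":0,"hand":0},{"x":0,"y":0,"z":10,"rx":0,"ry":0,"rz":0,"hand":0}]'

```text
t: 5.95
tcp_pos: [0.5342, 0.1023, 0.1843]
tcp_rot: [0.994, -0.11, 0.001, -0.003]
ft_force: [-2.0, 0.4, 2.9]
gripper_width: 0.0001
```

Emit:
drive_tool --commands '[{"x":0,"y":0,"z":3,"rx":0,"ry":0,"rz":0,"hand":0},{"x":0,"y":0,"z":3,"rx":0,"ry":0,"rz":0,"hand":0},{"x":0,"y":0,"z":1,"rx":0,"ry":0,"rz":0,"hand":0},{"x":0,"y":0,"z":1,"rx":0,"ry":0,"rz":0,"hand":0},{"x":0,"y":0,"z":0,"rx":0,"ry":0,"rz":0,"hand":0}]'

```text
t: 6.45
tcp_pos: [0.5337, 0.1022, 0.176]
tcp_rot: [0.994, -0.11, -0.0, -0.002]
ft_force: [-1.0, -0.1, 1.3]
gripper_width: 0.0001
```

Emit:
drive_tool --commands '[{"x":0,"y":0,"z":2,"rx":0,"ry":0,"rz":0,"hand":0},{"x":0,"y":0,"z":2,"rx":0,"ry":0,"rz":0,"hand":0},{"x":0,"y":0,"z":2,"rx":0,"ry":0,"rz":0,"hand":0},{"x":0,"y":0,"z":2,"rx":0,"ry":0,"rz":0,"hand":0},{"x":0,"y":0,"z":2,"rx":0,"ry":0,"rz":0,"hand":0}]'

```text
t: 6.95
tcp_pos: [0.534, 0.1023, 0.1753]
tcp_rot: [0.994, -0.109, 0.003, -0.003]
ft_force: [-9.1, 1.0, 13.8]
gripper_width: 0.0003
```

Emit:
drive_tool --commands '[{"x":0,"y":0,"z":-40,"rx":0,"ry":0,"rz":0,"hand":0},{"x":0,"y":0,"z":-45,"rx":0,"ry":0,"rz":0,"hand":0.5},{"x":-14,"y":45,"z":0,"rx":0,"ry":0,"rz":-3,"hand":0.5},{"x":-14,"y":45,"z":0,"rx":0,"ry":0,"rz":-6,"hand":0.5},{"x":-14,"y":45,"z":0,"rx":0,"ry":0,"rz":-6,"hand":0.5}]'

```text
t: 7.45
tcp_pos: [0.4739, -0.0254, 0.2603]
tcp_rot: [1.0, 0.028, 0.004, -0.002]
ft_force: [1.9, -0.1, 0.9]
gripper_width: 0.0426
```

```bash
python3 - <<'E'
from h import *
p=bot.read_camera('scene'); save(p,'lev2.png',(240,120,400,240),4)
plan(.4225,-.2537,.12,19,5,.5)
E
```

```text
t 7.5 tcp [ 0.4714 -0.0304  0.2607] yaw 3.5 F [-4.3 -5.8 -0.9] w 0.0424
{'x': -12.7, 'y': 44.0, 'z': 28.0, 'rx': -0.1, 'ry': -0.4, 'rz': -3.1, 'hand': 0.5}
{'x': -14.9, 'y': 43.2, 'z': 28.1, 'rx': 0.0, 'ry': 0.0, 'rz': -3.1, 'hand': 0.5}
{'x': -17.2, 'y': 42.4, 'z': 28.1, 'rx': 0.0, 'ry': 0.0, 'rz': -3.1, 'hand': 0.5}
{'x': -19.4, 'y': 41.4, 'z': 28.1, 'rx': 0.0, 'ry': 0.0, 'rz': -3.1, 'hand': 0.5}
{'x': -21.6, 'y': 40.3, 'z': 28.1, 'rx': 0.0, 'ry': 0.0, 'rz': -3.1, 'hand': 0.5}
```

View pics/lev2.png

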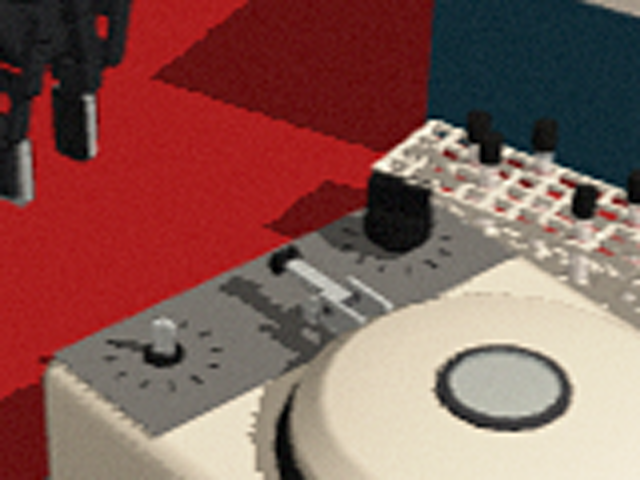

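The lever lies flat, with its roller at crop (285,258). On to the knob.

Emit:
drive_tool --commands '[{"x":-13,"y":44,"z":15,"rx":0,"ry":0,"rz":-3,"hand":0.5},{"x":-15,"y":43,"z":15,"rx":0,"ry":0,"rz":-3,"hand":0.5},{"x":-17,"y":42,"z":15,"rx":0,"ry":0,"rz":-3,"hand":0.5},{"x":-19,"y":41,"z":15,"rx":0,"ry":0,"rz":-3,"hand":0.5},{"x":-21,"y":40,"z":15,"rx":0,"ry":0,"rz":-3,"hand":0.5}]'

```text
t: 8.0
tcp_pos: [0.4251, -0.2547, 0.1845]
tcp_rot: [0.986, 0.168, 0.008, 0.001]
ft_force: [2.0, 0.5, -0.0]
gripper_width: 0.0428
```

```bash
python3 - <<'E'
from h import *
plan(.4225,-.2537,.07,19,3,.5)
E
```

```text
t 8.0 tcp [ 0.4251 -0.2547  0.1845] yaw 19.3 F [ 2.   0.5 -0. ] w 0.0428
{'x': -1.3, 'y': -0.7, 'z': 38.2, 'rx': 0.2, 'ry': -0.9, 'rz': 0.1, 'hand': 0.5}
{'x': -0.7, 'y': -0.6, 'z': 38.2, 'rx': 0.0, 'ry': 0.0, 'rz': 0.1, 'hand': 0.5}
{'x': -0.7, 'y': -0.6, 'z': 38.2, 'rx': 0.0, 'ry': 0.0, 'rz': 0.1, 'hand': 0.5}
```

Emit:
drive_tool --commands '[{"x":-1,"y":0,"z":38,"rx":0,"ry":-0.9,"rz":0,"hand":0.5},{"x":-1,"y":-1,"z":38,"rx":0,"ry":0,"rz":0,"hand":0.4},{"x":-1,"y":-1,"z":38,"rx":0,"ry":0,"rz":0,"hand":0.4},{"x":0,"y":0,"z":20,"rx":0,"ry":0,"rz":0,"hand":0.4},{"x":0,"y":0,"z":10,"rx":0,"ry":0,"rz":0,"hand":0.4}]'

```text
t: 8.5
tcp_pos: [0.4194, -0.2627, 0.0327]
tcp_rot: [0.987, 0.162, -0.001, 0.003]
ft_force: [0.6, -0.0, -0.2]
gripper_width: 0.0345
```

```bash
python3 - <<'E'
from h import *
S=bot.read_camera('scene'); 
m=cv2.resize(S['image'][270:330,125:205,::-1],None,fx=6,fy=6,interpolation=cv2.INTER_CUBIC)
cv2.imwrite('pics/kn.png',m)
plan(.4225,-.2537,.019,19,1,.4)
E
```

```text
t 8.55 tcp [ 0.4185 -0.2622  0.0315] yaw 18.6 F [-1.3 -0.  -2.9] w 0.0343
{'x': 6.6, 'y': -6.8, 'z': 12.4, 'rx': 0.2, 'ry': 0.3, 'rz': -0.4, 'hand': 0.4}
```

View pics/kn.png

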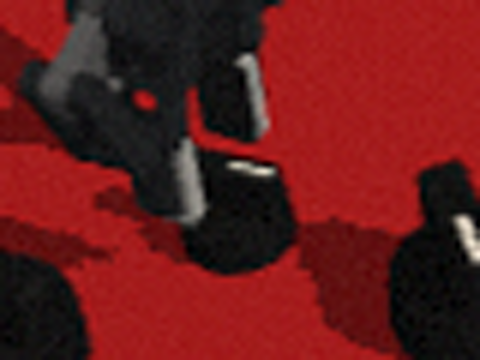

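Knob line is at crop (250,168), with the fingers straddling it but offset about 9 mm. I'll correct that, then descend and close.

Emit:
drive_tool --commands '[{"x":5,"y":-5,"z":0,"rx":0,"ry":0,"rz":0,"hand":0.4},{"x":1.5,"y":-2,"z":2,"rx":0,"ry":0,"rz":0,"hand":0.4},{"x":0,"y":0,"z":4,"rx":0,"ry":0,"rz":0,"hand":0.4},{"x":0,"y":0,"z":4,"rx":0,"ry":0,"rz":0,"hand":0.35},{"x":0,"y":0,"z":0,"rx":0,"ry":0,"rz":0,"hand":0.35}]'

```text
t: 9.05
tcp_pos: [0.4263, -0.2535, 0.0242]
tcp_rot: [0.987, 0.163, 0.001, 0.004]
ft_force: [0.2, -0.3, 0.5]
gripper_width: 0.0296
```

```bash
python3 - <<'E'
from h import *
plan(.4225,-.2537,.0205,19,1,.3)
E
```

```text
t 9.05 tcp [ 0.4263 -0.2535  0.0242] yaw 18.7 F [ 0.2 -0.3  0.5] w 0.0296
{'x': -3.7, 'y': -1.1, 'z': 3.7, 'rx': 0.5, 'ry': -0.1, 'rz': -0.3, 'hand': 0.3}
```

Emit:
drive_tool --commands '[{"x":-3,"y":-1,"z":2,"rx":0.4,"ry":0,"rz":0,"hand":0.3},{"x":0,"y":0,"z":1.5,"rx":0,"ry":0,"rz":0,"hand":0.2},{"x":0,"y":0,"z":0,"rx":0,"ry":0,"rz":0,"hand":0.1},{"x":0,"y":0,"z":0,"rx":0,"ry":0,"rz":0,"hand":0.0},{"x":0,"y":0,"z":0,"rx":0,"ry":0,"rz":0,"hand":0.0}]' --grip_force 50

```text
t: 9.55
tcp_pos: [0.4234, -0.2539, 0.0214]
tcp_rot: [0.987, 0.163, 0.002, 0.001]
ft_force: [-0.9, -0.3, -0.1]
gripper_width: 0.0106
```

```bash
python3 - <<'E'
from h import *
plan(.4225,-.2537,.0195,19,1,0)
E
```

```text
t 9.55 tcp [ 0.4234 -0.2539  0.0214] yaw 18.7 F [-0.9 -0.3 -0.1] w 0.0106
{'x': -0.8, 'y': -0.5, 'z': 1.9, 'rx': 0.1, 'ry': -0.2, 'rz': -0.3, 'hand': 0}
```

Emit:
drive_tool --commands '[{"x":0,"y":0,"z":-10,"rx":0,"ry":0,"rz":0,"hand":0},{"x":0,"y":0,"z":-35,"rx":0,"ry":0,"rz":0,"hand":0},{"x":0,"y":0,"z":-45,"rx":0,"ry":0,"rz":0,"hand":0},{"x":0,"y":0,"z":-45,"rx":0,"ry":0,"rz":0,"hand":0},{"x":0,"y":0,"z":-45,"rx":0,"ry":0,"rz":0,"hand":0}]'

```text
t: 10.05
tcp_pos: [0.418, -0.2523, 0.2032]
tcp_rot: [0.987, 0.162, -0.006, -0.003]
ft_force: [1.3, -0.3, -0.8]
gripper_width: 0.0104
```

```bash
python3 - <<'E'
from h import *
plan(.5142,.0179,.215,-65,12,0)
E
```

```text
t 10.05 tcp [ 0.418  -0.2523  0.2032] yaw 18.7 F [ 1.3 -0.3 -0.8] w 0.0104
{'x': 14.8, 'y': -18.8, 'z': -1.0, 'rx': -0.4, 'ry': 0.6, 'rz': 7.0, 'hand': 0}
{'x': 12.4, 'y': -20.4, 'z': -1.0, 'rx': 0.0, 'ry': 0.0, 'rz': 7.0, 'hand': 0}
{'x': 9.8, 'y': -21.8, 'z': -1.0, 'rx': 0.0, 'ry': 0.0, 'rz': 7.0, 'hand': 0}
{'x': 7.1, 'y': -22.8, 'z': -1.0, 'rx': 0.0, 'ry': 0.0, 'rz': 7.0, 'hand': 0}
{'x': 4.3, 'y': -23.5, 'z': -1.0, 'rx': 0.0, 'ry': 0.0, 'rz': 7.0, 'hand': 0}
{'x': 1.4, 'y': -23.9, 'z': -1.0, 'rx': 0.0, 'ry': 0.0, 'rz': 7.0, 'hand': 0}
{'x': -1.5, 'y': -23.9, 'z': -1.0, 'rx': 0.0, 'ry': 0.0, 'rz': 7.0, 'hand': 0}
{'x': -4.4, 'y': -23.5, 'z': -1.0, 'rx': 0.0, 'ry': 0.0, 'rz': 7.0, 'hand': 0}
{'x': -7.2, 'y': -22.8, 'z': -1.0, 'rx': 0.0, 'ry': 0.0, 'rz': 7.0, 'hand': 0}
{'x': -9.9, 'y': -21.8, 'z': -1.0, 'rx': 0.0, 'ry': 0.0, 'rz': 7.0, 'hand': 0}
{'x': -12.5, 'y': -20.4, 'z': -1.0, 'rx': 0.0, 'ry': 0.0, 'rz': 7.0, 'hand': 0}
{'x': -14.9, 'y': -18.7, 'z': -1.0, 'rx': 0.0, 'ry': 0.0, 'rz': 7.0, 'hand': 0}
```

Emit:
drive_tool --commands '[{"x":15,"y":-19,"z":-4,"rx":-0.4,"ry":0.6,"rz":7,"hand":0},{"x":12,"y":-20,"z":-4,"rx":0,"ry":0,"rz":7,"hand":0},{"x":10,"y":-22,"z":-3,"rx":0,"ry":0,"rz":7,"hand":0},{"x":7,"y":-23,"z":-2,"rx":0,"ry":0,"rz":7,"hand":0},{"x":4,"y":-23,"z":-1,"rx":0,"ry":0,"rz":7,"hand":0}]'

```text
t: 10.55
tcp_pos: [0.4618, -0.1404, 0.2312]
tcp_rot: [0.988, -0.155, 0.01, 0.001]
ft_force: [0.5, -0.3, 0.0]
gripper_width: 0.0101
```

Emit:
drive_tool --commands '[{"x":1,"y":-24,"z":0,"rx":0,"ry":0,"rz":7,"hand":0},{"x":-2,"y":-24,"z":0,"rx":0,"ry":0,"rz":7,"hand":0},{"x":-4,"y":-23,"z":0,"rx":0,"ry":0,"rz":7,"hand":0},{"x":-7,"y":-23,"z":0,"rx":0,"ry":0,"rz":7,"hand":0},{"x":-10,"y":-22,"z":0,"rx":0,"ry":0,"rz":7,"hand":0}]'

```text
t: 11.05
tcp_pos: [0.5062, -0.0245, 0.2362]
tcp_rot: [0.89, -0.456, 0.012, -0.003]
ft_force: [0.4, -0.1, 0.3]
gripper_width: 0.0104
```

```bash
python3 - <<'E'
from h import *
plan(.5142,.0179,.215,-65,3,0)
E
```

```text
t 11.05 tcp [ 0.5062 -0.0245  0.2362] yaw -54.3 F [ 0.4 -0.1  0.3] w 0.0104
{'x': -10.1, 'y': -10.3, 'z': 7.1, 'rx': -1.0, 'ry': -1.1, 'rz': 3.6, 'hand': 0}
{'x': -10.6, 'y': -9.8, 'z': 7.1, 'rx': 0.0, 'ry': 0.0, 'rz': 3.6, 'hand': 0}
{'x': -11.2, 'y': -9.1, 'z': 7.1, 'rx': 0.0, 'ry': 0.0, 'rz': 3.6, 'hand': 0}
```

Emit:
drive_tool --commands '[{"x":-10,"y":-10,"z":7,"rx":-1,"ry":-1.1,"rz":3.6,"hand":0},{"x":-11,"y":-10,"z":7,"rx":0,"ry":0,"rz":3.6,"hand":0},{"x":-11,"y":-9,"z":7,"rx":0,"ry":0,"rz":3.6,"hand":0},{"x":0,"y":0,"z":0,"rx":0,"ry":0,"rz":0,"hand":0},{"x":0,"y":0,"z":0,"rx":0,"ry":0,"rz":0,"hand":0}]'

```text
t: 11.55
tcp_pos: [0.5145, 0.022, 0.218]
tcp_rot: [0.841, -0.541, 0.0, -0.001]
ft_force: [0.3, 0.3, -0.0]
gripper_width: 0.0106
```

```bash
python3 - <<'E'
from h import *
plan(.5142,.0179,.215,-65,1,0)
Ss=[bot.read_camera('scene') for _ in range(3)]
a=np.mean([p['image'].astype(float) for p in Ss],0); S=Ss[-1]
import pickle; pickle.dump((S,a),open('h.pkl','wb'))
for q,z in(('knob',.1936),('knob_bore',.2076),('spindle_tip',.167)):
    for r in bot.tip_of(S,q)[:4]: print(q,round(r['score'],2),(np.array(r['position'])*[640,480]).round(1),px2w(S,r['position'][0]*640,r['position'][1]*480,z=z).round(4))
cv2.imwrite('pics/hov.png',cv2.resize(a[155:235,230:340,::-1].astype(np.uint8),None,fx=6,fy=6,interpolation=cv2.INTER_CUBIC))
plan(.5142,.0179,.215,-65,1,0)
E
```

```text
t 11.55 tcp [0.5145 0.022  0.218 ] yaw -65.4 F [ 0.3  0.3 -0. ] w 0.0106
{'x': 3.6, 'y': 2.0, 'z': 3.0, 'rx': -0.1, 'ry': 0.0, 'rz': -0.4, 'hand': 0}
knob 0.85 [127.3 328.4] [ 0.569  -0.4265  0.1936]
knob 0.59 [204.  323.8] [ 0.657  -0.3451  0.1936]
knob 0.54 [281.9 186. ] [0.5091 0.03   0.1936]
knob 0.18 [308.7 185.6] [0.5523 0.0666 0.1936]
knob_bore 0.72 [200.7 316. ] [ 0.6511 -0.3446  0.2076]
knob_bore 0.53 [281.8 183.9] [0.517  0.0203 0.2076]
spindle_tip 0.45 [281.  202.3] [0.5213 0.0117 0.167 ]
t 11.85 tcp [0.5146 0.0217 0.2176] yaw -65.6 F [-0.7 -0.4 -0.8] w 0.011
{'x': 3.3, 'y': 1.9, 'z': 2.6, 'rx': -0.1, 'ry': 0.0, 'rz': -0.6, 'hand': 0}
```

View pics/hov.png

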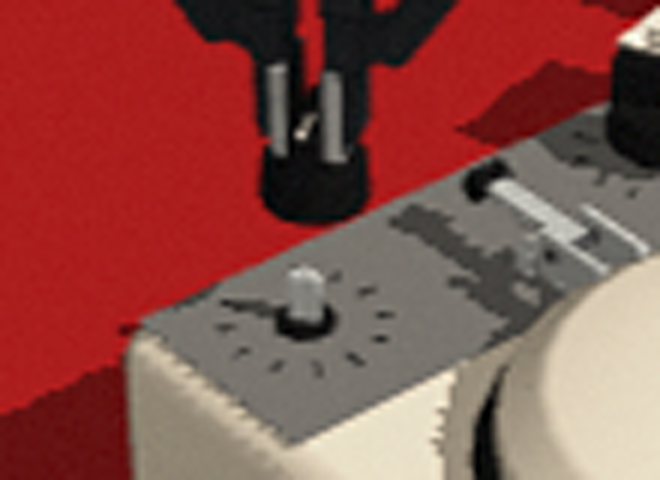

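```bash
cat > hub.py <<'E'
from h import *
import pickle
from scipy.optimize import fsolve
S,a=pickle.load(open('h.pkl','rb')); g=a.max(2)
def edge(line,start,step):  # walk outwards from the dark inside to half level
    out=np.median([line[start+step*k] for k in range(13,17)]); 
    i=start
    lvl=.5*(25+out)
    while line[i]<lvl: i+=step
    return i-step*(line[i]-lvl)/(line[i]-line[i-step])
o=bot.observe(); zu=o['tcp_pos'][2]-.0214
L=[edge(g[r],282,-1) for r in range(184,188)]; Rr=[edge(g[r],282,1) for r in range(184,188)]
B=[edge(g[:,c],186,1) for c in range(280,286)]
print(np.round(L,2),np.round(Rr,2),np.round(B,2))
c=np.linspace(0,2*np.pi,400)
M=np.linalg.inv(S['world_from_camera']); f=240/np.tan(np.radians(S['vfov'])/2)
def ext(q):
    P=np.vstack([np.c_[q[0]+.02*np.cos(c),q[1]+.02*np.sin(c),np.full(400,z)] for z in(zu,zu+.017)])@M[:3,:3].T+M[:3,3]
    uv=P[:,:2]/P[:,2:]*f+[S['cx'],S['cy']]
    return uv[:,0].min(),uv[:,0].max(),uv[:,1].max()
e=lambda q:[sum(ext(q)[:2])/2-(np.mean(L)+np.mean(Rr))/2, ext(q)[2]-np.max(B)]
q=fsolve(e,[.514,.02]); print('knob',q.round(4),ext(q),'tcp',np.round(o['tcp_pos'],4))
E
python3 hub.py
```

```text
[272.7  272.6  272.59 272.55] [291.12 291.31 291.25 291.2 ] [191.98 192.07 192.19 192.1  191.82 191.62]
knob [0.5133 0.0254] (np.float64(272.2818101529881), np.float64(291.54834526514634), np.float64(192.18564356435687)) tcp [0.5146 0.0217 0.2176]
```

```bash
cat > dep.py <<'E'
from h import *
from scipy.optimize import least_squares
Ss=[bot.read_camera('scene') for _ in range(3)]
o=bot.observe(); print(np.round(o['tcp_pos'],4),ang(o))
for nm,(u0,u1,v0,v1),r in(('hub',(275,290,184,190),.02),):
    c=np.vstack([cloud(p)[v0:v1,u0:u1].reshape(-1,3) for p in Ss]); dark=np.vstack([p['image'][v0:v1,u0:u1].reshape(-1,3) for p in Ss]).max(1)<60
    t=np.array(o['tcp_pos'])
    c=c[dark&(abs(c[:,2]-t[2]+.013)<.012)&(np.hypot(*(c[:,:2]-t[:2]).T)<.04)]
    print(nm,len(c),c[:,2].min().round(4),c[:,2].max().round(4))
    s=least_squares(lambda q:np.hypot(c[:,0]-q[0],c[:,1]-q[1])-r,t[:2],loss='soft_l1',f_scale=.001); print(s.x.round(4),np.std(s.fun).round(4))
v=np.vstack([cloud(p)[198:207,279:286].reshape(-1,3) for p in Ss]); v=v[(v[:,2]>.150)&(v[:,2]<.164)&(np.hypot(v[:,0]-.514,v[:,1]-.018)<.012)]
n=np.array([.42,-.91]); print('spindle face along n',len(v),np.median(v[:,:2]@n).round(4),'axis est',(np.median(v[:,:2]@n)-.002).round(4),'hub along n',(s.x@n).round(4),'tcp along n',(t[:2]@n).round(4),'fit spindle',np.array([.5141,.0178])@n)
E
python3 dep.py
```

```text
[0.5145 0.0218 0.2174] -65.56372517668008
hub 269 0.1982 0.2164
[0.5131 0.027 ] 0.002
spindle face along n 76 0.2015 axis est 0.1995 hub along n 0.191 tcp along n 0.1962 fit spindle 0.199724
```

Emit:
drive_tool --commands '[{"x":5,"y":2,"z":0,"rx":0,"ry":0,"rz":0,"hand":0},{"x":2.5,"y":0.5,"z":8,"rx":0,"ry":0,"rz":0,"hand":0},{"x":0,"y":0,"z":8,"rx":0,"ry":0,"rz":0,"hand":0},{"x":0,"y":0,"z":5,"rx":0,"ry":0,"rz":0,"hand":0},{"x":0,"y":0,"z":0,"rx":0,"ry":0,"rz":0,"hand":0}]'

```text
t: 12.5
tcp_pos: [0.515, 0.0128, 0.1939]
tcp_rot: [0.841, -0.542, -0.001, -0.0]
ft_force: [0.5, -0.4, -0.2]
gripper_width: 0.0105
```

```bash
python3 - <<'E'
from h import *
n=np.array([.42,-.91]);m=np.array([-.91,-.42]);t=np.array(bot.observe()['tcp_pos'])[:2]
print('need x',(.2038-t@n)*1000,'y',(-.475-t@m)*1000)
plan(.5142,.0179,.185,-65,1,0)
p=bot.read_camera('scene');cv2.imwrite('pics/pre.png',cv2.resize(p['image'][165:220,245:320,::-1],None,fx=8,fy=8,interpolation=cv2.INTER_CUBIC))
E
```

```text
need x -0.8263753107552452 y -0.9850438567115538
t 12.5 tcp [0.515  0.0128 0.1939] yaw -65.6 F [ 0.5 -0.4 -0.2] w 0.0105
{'x': -4.9, 'y': -1.4, 'z': 9.0, 'rx': 0.0, 'ry': 0.1, 'rz': -0.6, 'hand': 0}
```

View pics/pre.png

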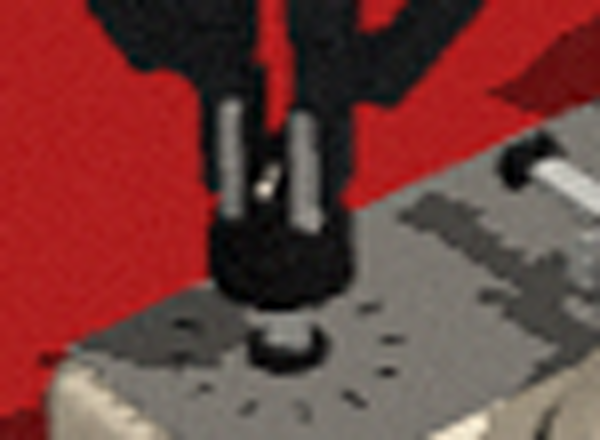

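The hub sits about 1 mm to the left of the spindle (hub column 283, ring column 288 in the crop). I'll correct, then lower gently.

Emit:
drive_tool --commands '[{"x":-0.8,"y":-1.2,"z":0,"rx":0,"ry":0,"rz":-0.5,"hand":0},{"x":0,"y":0,"z":2,"rx":0,"ry":0,"rz":0,"hand":0},{"x":0,"y":0,"z":2,"rx":0,"ry":0,"rz":0,"hand":0},{"x":0,"y":0,"z":2,"rx":0,"ry":0,"rz":0,"hand":0},{"x":0,"y":0,"z":1,"rx":0,"ry":0,"rz":0,"hand":0}]'

```text
t: 13.05
tcp_pos: [0.5166, 0.0146, 0.1875]
tcp_rot: [0.843, -0.537, 0.0, -0.001]
ft_force: [0.2, -0.9, -0.6]
gripper_width: 0.0104
```

```bash
cat > st.py <<'E'
from h import *
n=np.array([.42,-.91]);m=np.array([-.91,-.42]);o=bot.observe();t=np.array(o['tcp_pos'])[:2]
print('need x',((.2038-t@n)*1000).round(2),'y',((-.475-t@m)*1000).round(2),'z',round(o['tcp_pos'][2],4),'yaw',ang(o).round(1),'F',np.round(o['ft_force'],2),'Ftool x,y',round(np.array(o['ft_force'])[:2]@n,2),round(np.array(o['ft_force'])[:2]@m,2),'M',np.round(o['wrist_torque'],3))
E
python3 st.py
```

```text
need x 0.09 y 1.18 z 0.1875 yaw -65.0 F [ 0.15 -0.85 -0.63] Ftool x,y 0.84 0.22 M [-0.014  0.04  -0.005]
```

Emit:
drive_tool --commands '[{"x":0,"y":0.8,"z":0,"rx":0,"ry":0,"rz":0,"hand":0},{"x":0,"y":0,"z":1,"rx":0,"ry":0,"rz":0,"hand":0},{"x":0,"y":0,"z":1,"rx":0,"ry":0,"rz":0,"hand":0},{"x":0,"y":0,"z":1,"rx":0,"ry":0,"rz":0,"hand":0},{"x":0,"y":0,"z":0,"rx":0,"ry":0,"rz":0,"hand":0}]'

```text
t: 13.55
tcp_pos: [0.5157, 0.0142, 0.1842]
tcp_rot: [0.843, -0.537, 0.0, -0.001]
ft_force: [-1.1, -0.3, -0.5]
gripper_width: 0.0104
```

```bash
python3 st.py
```

```text
need x 0.11 y 0.23 z 0.1842 yaw -65.0 F [-1.07 -0.33 -0.52] Ftool x,y -0.15 1.11 M [ 0.022 -0.06   0.004]
```

Emit:
drive_tool --commands '[{"x":0,"y":0,"z":1,"rx":0,"ry":0,"rz":0,"hand":0},{"x":0,"y":0,"z":1,"rx":0,"ry":0,"rz":0,"hand":0},{"x":0,"y":0,"z":1,"rx":0,"ry":0,"rz":0,"hand":0},{"x":0,"y":0,"z":1,"rx":0,"ry":0,"rz":0,"hand":0},{"x":0,"y":0,"z":0,"rx":0,"ry":0,"rz":0,"hand":0}]'

```text
t: 14.05
tcp_pos: [0.5156, 0.0142, 0.1798]
tcp_rot: [0.843, -0.537, 0.0, -0.001]
ft_force: [0.4, -0.7, 0.1]
gripper_width: 0.0106
```

```bash
python3 st.py
```

```text
need x 0.12 y 0.17 z 0.1798 yaw -65.0 F [ 0.4  -0.65  0.09] Ftool x,y 0.76 -0.09 M [-0.037  0.004  0.026]
```

Emit:
drive_tool --commands '[{"x":0,"y":0,"z":1.5,"rx":0,"ry":0,"rz":0,"hand":0},{"x":0,"y":0,"z":1.5,"rx":0,"ry":0,"rz":0,"hand":0},{"x":0,"y":0,"z":1.5,"rx":0,"ry":0,"rz":0,"hand":0},{"x":0,"y":0,"z":1,"rx":0,"ry":0,"rz":0,"hand":0},{"x":0,"y":0,"z":0,"rx":0,"ry":0,"rz":0,"hand":0}]'

```text
t: 14.55
tcp_pos: [0.5157, 0.0142, 0.1742]
tcp_rot: [0.843, -0.537, 0.0, -0.001]
ft_force: [-0.7, -0.0, 1.4]
gripper_width: 0.0105
```

```bash
python3 st.py; python3 - <<'E'
from h import *
p=bot.read_camera('scene');cv2.imwrite('pics/on.png',cv2.resize(p['image'][165:220,245:320,::-1],None,fx=8,fy=8,interpolation=cv2.INTER_CUBIC))
E
```

```text
need x 0.09 y 0.25 z 0.1742 yaw -65.0 F [-0.69 -0.01  1.42] Ftool x,y -0.28 0.63 M [0.092 0.339 0.021]
```

View pics/on.png

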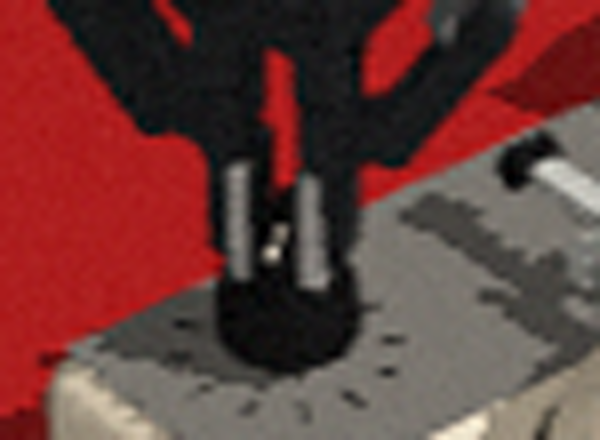

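The knob is on: the hub covers the spindle and sits near the deck, and contact starts at z = 0.1742, close to the expected 0.1744. Now I press against the spring.

Emit:
drive_tool --commands '[{"x":0,"y":0,"z":0,"rx":0,"ry":0,"rz":0,"hand":0},{"x":0,"y":0,"z":1.5,"rx":0,"ry":0,"rz":0,"hand":0},{"x":0,"y":0,"z":1.5,"rx":0,"ry":0,"rz":0,"hand":0},{"x":0,"y":0,"z":1.5,"rx":0,"ry":0,"rz":0,"hand":0},{"x":0,"y":0,"z":1.5,"rx":0,"ry":0,"rz":0,"hand":0}]' --grip_force 90

```text
t: 15.1
tcp_pos: [0.5158, 0.0141, 0.1707]
tcp_rot: [0.844, -0.537, 0.001, -0.002]
ft_force: [-4.3, 1.1, 7.7]
gripper_width: 0.0094
```

```bash
python3 st.py
```

```text
need x -0.01 y 0.33 z 0.1707 yaw -65.0 F [-4.31  1.06  7.68] Ftool x,y -2.78 3.48 M [0.392 1.435 0.014]
```

Emit:
drive_tool --commands '[{"x":0,"y":0,"z":1.5,"rx":0,"ry":0,"rz":0,"hand":0},{"x":0,"y":0,"z":2,"rx":0,"ry":0,"rz":0,"hand":0},{"x":0,"y":0,"z":2,"rx":0,"ry":0,"rz":0,"hand":0},{"x":0,"y":0,"z":2,"rx":0,"ry":0,"rz":0,"hand":0},{"x":0,"y":0,"z":2,"rx":0,"ry":0,"rz":0,"hand":0}]'

```text
t: 15.6
tcp_pos: [0.5159, 0.0141, 0.17]
tcp_rot: [0.844, -0.536, 0.004, -0.003]
ft_force: [-7.0, 1.9, 15.2]
gripper_width: 0.0092
```

```bash
python3 st.py
```

```text
need x -0.05 y 0.41 z 0.17 yaw -64.8 F [-6.97  1.87 15.21] Ftool x,y -4.63 5.55 M [0.731 2.714 0.029]
```

```bash
python3 - <<'E'
from h import *
for _ in range(3): p=bot.read_camera('scene')
save(p,'end.png')
E
python3 st.py
```

```text
need x -0.08 y 0.41 z 0.17 yaw -64.8 F [-6.48  1.07 14.01] Ftool x,y -3.7 5.45 M [0.74 2.69 0.02]
```

View pics/end.png

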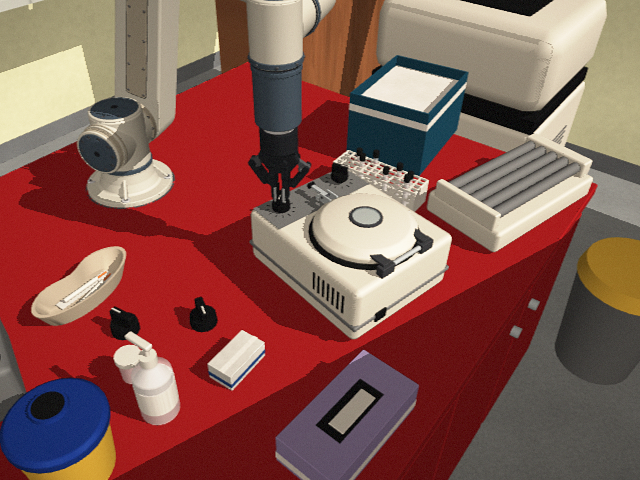

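The knob is pressed on at (281,207), the lever is down, and the bystanders look unmoved. One firmer push will confirm the stop.

Emit:
drive_tool --commands '[{"x":0,"y":0,"z":2,"rx":0,"ry":0,"rz":0,"hand":0},{"x":0,"y":0,"z":2.5,"rx":0,"ry":0,"rz":0,"hand":0},{"x":0,"y":0,"z":3,"rx":0,"ry":0,"rz":0,"hand":0},{"x":0,"y":0,"z":3,"rx":0,"ry":0,"rz":0,"hand":0},{"x":0,"y":0,"z":3,"rx":0,"ry":0,"rz":0,"hand":0}]'

```text
t: 16.25
tcp_pos: [0.516, 0.014, 0.1699]
tcp_rot: [0.845, -0.535, 0.009, -0.006]
ft_force: [-10.7, 2.2, 19.8]
gripper_width: 0.0095
```

```bash
python3 st.py
```

```text
need x -0.12 y 0.43 z 0.1699 yaw -64.6 F [-10.71   2.22  19.79] Ftool x,y -6.52 8.81 M [1.038 3.915 0.035]
```

z moved only 0.1 mm for 5 N more, so this is the hard stop. Handing in.

```bash
python3 -c "
from station import bot
print(bot.sign_off())"
```

```text
the job is handed in; nothing more can be done
None
```

I folded the latch lever down first, then fitted the smallest knob on the spindle and pressed it in to the stop. I handed in at about 16 s with the gripper still holding the knob pressed.

**Lever:** it stopped at its expected height (fingertip z 0.175) with about 14 N on it. A picture afterwards showed it flat.

**Knob fit:** I turned the knob to -65°, the angle of the spindle flat that both cameras gave. It slid on without resistance and seated at z 0.1742, against 0.1744 expected.

**Press:** it went in about 4.2 mm. The push then rose from 7.7 to 15 to 20 N while z changed by only 0.7 and then 0.1 mm, so it is at the hard stop. There was no direct reading of the spindle's travel.

**What disagreed:**
- Image and depth estimates of where the knob sat in the jaws differed by 1–4 mm, so I used a middle value and the fit confirmed it.
- The final push carried about 11 N of sideways force, and the tool had tilted about 1°.
- The knob bar measured 9–11 mm between the jaws instead of 12 mm.

The other things on the counter looked unmoved in the last full picture, which I took before the final, firmer push.

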